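# Bush the drilling jig and index it to the marked hole

## Task

One dowel hole in this row still has to be drilled, the one marked with a pencilled cross. Fit the wide-headed drill bush into the jig's carriage with its head right down, leaving the narrow-headed bush in its block; then take the carriage by its knob and slide it along the rail until the ball clicks into the notch that puts the bush over the cross. Finish while still gripping the knob, holding the carriage steady at that notch for the drill; disturb nothing else on the bench.

Things in the scene. Friction and masses are not known exactly. Their poses are not given: they have to be found in the camera images.
- rail: Aluminium jig rail, 44 mm wide, 400 mm long, clamped across a white panel; fixed. Origin: middle of its underside, on the panel's top (30 mm above the bench). The carriage slides along its y axis, to +y as its joint value grows; z up. Six crosswise notches at 32 mm pitch in its central track. Clamp jaws beyond 173 mm from the middle stand 19 mm above the panel.
- carriage (a joint): Place of the carriage along the rail, 0 to 0.2 m, at first 0.002 to 0.042; friction about 1 N. A sprung ball under it drops 2 mm into the rail's notches, at 0.020, 0.052, 0.084, 0.116, 0.148 and 0.180: within 3 mm of a notch it draws the carriage in, and about 7 N along the rail frees it. Bore centre: y = value - 0.100 in the rail's frame. Carriage 52 mm along the rail, 110 mm across.
- guide_bore (a point): Centre of the bore's mouth in the carriage's flat top, 55 mm to +x of the rail's centre line, 30 mm above the panel (60 above the bench); z up. The bore is 18 mm wide with a 2 mm bevel, and goes 28 mm right through the carriage's 46 by 46 mm arm, which overhangs the panel beside the rail; 2 mm below it is the panel.
- knob: Round black revolving grip knob upright on the carriage, 67 mm to -x of the bore. Origin: its foot on the carriage's top face, 60 mm above the bench; grip part 32 mm in diameter, from 9 to 37 mm above the origin. It turns stiffly on its stem, to no effect.
- cross: Pencilled cross on the white panel, lines 36 mm long and 2.5 mm wide, along the rail's x and y. Origin at the crossing, on the panel's top. It marks one of the last four notch positions, in line with the bore's path (55 mm to +x of the rail's centre line); the other three have drilled 10 mm holes.
- bush_wide: The drill bush to fit: steel, upright, 80 to 155 g. Shank 16 mm in diameter, 26 mm long, bevelled foot; above it a knurled round head, 34 mm in diameter, 16 mm high, with a 10 mm dark drill hole. Origin: centre of the foot, z up. It stands loosely in a hole of the bush block, foot 8 mm above the bench, head resting on the block's top.
- bush_wide_collar (a point): Centre of the underside of the wide bush's head, 26 mm above the bush's foot: it comes level with point guide_bore when the bush is fully home.
- bush_narrow: The other bush, to be left in its block: same shank and height, but head 24 mm in diameter with a 5 mm drill hole. Origin as for the wide one.
- bush_block: Beech block 116 by 60 mm, 34 mm high, fixed on the bench to the right of the panel. Origin: centre of its underside, x along its length; its two 18 mm holes lie 30 mm to either side of the centre along x, and either bush may stand in either.
- tape: Red tape measure, 72 by 42 mm and 62 mm high, standing on the far part of the panel; leave alone. Origin: centre of its underside.
- try_square: Try square lying on the far part of the panel, stock 95 by 22 mm along its x, 18 mm high, blade 120 mm to its +y; leave alone. Origin: centre of the stock's underside.
- pencil: Pencil, 170 mm long, lying on the near part of the panel; leave alone. Origin: centre of its underside.
- cordless_drill: Grey and black cordless drill, about 280 by 200 mm and 68 mm high, lying on its side on the bench to the left of the panel; leave alone. Origin: underside, below the motor.
- screw_tub: Yellow open tub, 105 by 150 mm and 75 mm high, on the bench to the far left; leave alone. Origin: centre of its underside.
- screwdriver: Screwdriver lying on the bench to the far right of the panel, along its x axis, handle to -x; leave alone.
- hammer: Hammer lying on the bench to the near right, along its x axis, handle to -x; leave alone.

How it is judged:
On the way, in this order (a step that is already met when the one before it is completed fails the run):
1. The wide bush is fully home in the carriage's bore and let go (horizontal distance between bush_wide_collar and guide_bore below 0.0025 m and z of bush_wide_collar in the frame of guide_bore between -0.004 and 0.002 m and angle between bush_wide's own z axis and vertical below 0.08 rad and contact force between the fingers and bush_wide below 0.2 N), for 0.2 s.
2. The carriage stands at the notch over the cross, held by its knob (contact force between the fingers and knob above 4 N and horizontal distance between guide_bore and cross below 0.002 m and velocity of joint carriage between -0.01 and 0.01 m/s), for 0.3 s.
At the end, for the whole second after the job is handed in: The fingers still grip the knob (more than 4 N), the carriage is at rest with its bore within 2 mm of the cross, so the ball sits in that notch, and the wide bush is in the bore, upright, its head down on the carriage (within 2 mm) and not touched by the fingers (all of step 1 and all of step 2); the arm keeps its last pose, push and grip.
It fails at once if The narrow bush is taken out of its hole or pushed about (distance of bush_narrow from where it was at the start of the episode above 0.015 m).
It fails at once if Something else on the bench is shoved more than 2 cm (distance of any of tape, try_square, pencil, cordless_drill, screw_tub, screwdriver, hammer from where it was at the start of the episode above 0.02 m).
It also fails if it takes over 61 s, if anything falls off the work surface, if the arm or the gripper's body presses on something with over 40 N, if the wrist force passes 120 N, or if a joint passes its speed limit or range.

## Robot

A 6-joint arm with a two-finger parallel gripper is mounted at the origin on the work surface. World frame = base frame: x ahead of the robot, y to its left, z up, the work surface at z = 0. Lengths are in m, angles in rad, forces in N, time in s.
With the tool pointing down it reaches from about 0.425 to 0.925 m from the base axis. Payload 12.5 kg.
Tool frame: the origin (TCP) lies between the finger pads; the fingertips stand bot.tcp_to_tips ahead of it and the grasp point (between the pads) lies 3 mm ahead of it (bot.tcp_to_tips is the distance from the TCP to the fingertips, in m); z points along the fingers, y is the line along which they close (so a half turn about z gives the same grasp; the last joint's range is limited). The gripper opens to 85 mm and grips with 20 to 120 N. Pads are 22 mm wide; open, the fingers measure 114 mm over their backs; the gripper's body (76 mm by 85 mm) begins 54 mm behind the grasp point. The pads swing forward as they close: fully open they stand 13 mm farther back than shut.
Start: joints at [1.018, 0.491, 1.559, -0, 1.092, -0.106], TCP at [0.27, 0.564, 0.253] pointing down, gripper open.
Joint ranges: [-3.1, 3.1], [-0.84, 2.19], [0.05, 2.79], [-1.13, 4.28], [0.06, 2.93], [-2.69, 2.69]. Speed limits (rad/s): [2.22, 2.22, 2.79, 3.14, 3.14, 3.14].

## Interface

Orientations are given as [roll, pitch, yaw] about the fixed x, y, z axes, in that order (R = Rz(yaw) Ry(pitch) Rx(roll)).
In Python, from bench import bot gives the robot as it stands. The module is installed in compiled form; this text tells all that it offers.
- The arm moves only by the shell command python3 -m creep 'ROWS'. ROWS is JSON, a list of rows, each a list of 3 entries, a list of its own where there are three numbers: the shift along the tool's x, y, z as a fraction of full scale, then the turn, a rotation vector about the tool's x, y, z as a fraction of full scale, then the finger opening in mm, from 0 to 85.4. In form: [[[x, y, z], [rx, ry, rz], fingers], ...]. A call has 1 to 8 rows; each row shifts and turns the commanded pose from where the row before left it, along the tool's axes as they then stand; what a row does not reach is not made up. Full scale, the value 1, is 0.15 m for a shift and 90 degrees for a turn. A row lasts 1/8 s, in which the tool goes at most 62.5 mm and 10.7 degrees, less where a joint would pass 70% of its speed; a pose out of reach is approached as far as the arm can. A call with a number of a shift or a turn outside -1 to 1 is refused whole. A call with a gripper value outside its range is refused whole. The fingers move at their own pace and stop on an object; the grip force is fixed at half the most. Time passes only in rows, so rows that do not move let the fingers close. It gives the time, the measured TCP pose, the force, the opening and the grip force at its end, in the units of the state.
- bot.read_state(): the state, without advancing time (a new reading comes with each control period).
- bot.read_camera(name): name is "side" or "top" or "wrist"; returns (picture, depth): 384x512x3 uint8, blue, green, red; 384x512 float32, m along the optical axis (not along the pixel's ray), 0 where there is no reading.
- bot.camera_params(name): a dict with "fx", "fy", "cx", "cy" (pixels), "distortion" ([k1, k2, p1, p2, k3] as OpenCV has them; the pictures are not rectified), "pose" (4x4, takes a point from camera to world coordinates). Camera axes: x right, y up, looking along -z (the intrinsics and any distortion apply to the point x, -y, -z); pixel columns grow to the right and rows downward; lengths in m; the calibration is good to about 2 mm. A picture is of the moment at which its call begins: read the wrist's pose just before it. camera_params takes no time and is no camera call; for the wrist camera it gives the pose at the moment of the call.
- bot.job_done(): hands the job in; it is judged then, once.
The state is a dict: "time_s": time; "joints": joint angles; "joint_velocities": joint speeds; "joint_efforts": joint torques, N m; "tool_pos": TCP position; "ee_rot": TCP orientation; "wrist_force": force on the tool from outside, world axes, zero at the start; "torque": the same for the moment, N m; "finger_gap": finger opening in m; "gripper_force": force on a finger pad.
Only numpy, scipy, OpenCV 4.12 (cv2) and the standard library are available. Lean on these libraries where they do the work, as an engineer would, in place of code of your own. Each camera call takes 0.05 s, during which the arm holds its last target. There are 200 camera calls.

## Working session

There is one attempt and no reset: what is moved stays moved. The work goes in short steps, Python scripts to look and compute and a shell command to move; the robot and the scene stay as the last step left them, time stands still between calls to the robot, and variables do not carry over. Pictures are saved under pics/ and viewed, at most 10 in all, crops included, and the job is handed in when it is done.

```bash
mkdir -p pics; cat > h.py <<'E'
import numpy as np, cv2
from bench import bot
from scipy.spatial.transform import Rotation as R
def shot(n,f=None):
    p=bot.camera_params(n); im,d=bot.read_camera(n)
    if f: cv2.imwrite('pics/'+f,im)
    return p,im,d
def ray(p,u,v):
    K=np.array([[p['fx'],0,p['cx']],[0,p['fy'],p['cy']],[0,0,1]])
    q=cv2.undistortPoints(np.array([[[u,v]]],float),K,np.array(p['distortion'],float))[0,0]
    T=np.array(p['pose']); return T[:3,3],T[:3,:3]@np.array([q[0],-q[1],-1])
def at(p,u,v,z):
    o,d=ray(p,u,v); return o+d*(z-o[2])/d[2]
def dep(p,D,u,v):
    o,d=ray(p,u,v); return o+d*D[int(v),int(u)]
def go(target,yaw=None):
    s=bot.read_state(); r=R.from_euler('xyz',s['ee_rot']); t=np.array(s['tool_pos'])
    print('shift frac',np.round(r.inv().apply(np.array(target)-t)/0.15,4),'rpy',np.round(s['ee_rot'],4))
    if yaw is not None:
        g=R.from_euler('xyz',[np.pi,0,yaw]); print('rot frac',np.round((r.inv()*g).as_rotvec()/(np.pi/2),4))
E
python3 - <<'E'
from h import *
for n in('top','side'):
    p,im,d=shot(n,n+'0.png'); print(n,np.round(p['pose'],3).tolist(),p['fx'])
s=bot.read_state(); print(s, bot.tcp_to_tips)
E
```

```text
top [[0.005, 0.988, -0.154, 0.346], [-1.0, 0.006, 0.004, -0.006], [0.005, 0.154, 0.988, 1.494], [0.0, 0.0, 0.0, 1.0]] 422.35244678815747
side [[0.905, 0.316, -0.284, 0.133], [-0.425, 0.661, -0.618, -0.96], [-0.008, 0.68, 0.733, 1.218], [0.0, 0.0, 0.0, 1.0]] 454.2733602932622
{'time_s': 0.1, 'joints': array([ 1.01839933e+00,  4.91510143e-01,  1.55939584e+00,  2.81452801e-05,
        1.09171461e+00, -1.05618175e-01]), 'joint_velocities': array([ 0.00181273, -0.00450296, -0.00326133, -0.00088025,  0.00047307,
        0.00148113]), 'joint_efforts': array([ 2.58193155e-03, -6.19448805e+01, -2.62018472e+01, -1.05742190e-04,
        2.92828205e-03, -2.18757680e-05]), 'tool_pos': array([0.26992764, 0.5635038 , 0.2527769 ]), 'ee_rot': array([-3.14057308e+00, -1.33191233e-04,  2.69480077e+00]), 'wrist_force': array([ 0.17668984, -1.17666504,  0.67960224]), 'torque': array([-0.00031796, -0.00188942, -0.01183934]), 'gripper_force': 0.0, 'finger_gap': 0.08524085927615561} 0.022
```

View pics/top0.png

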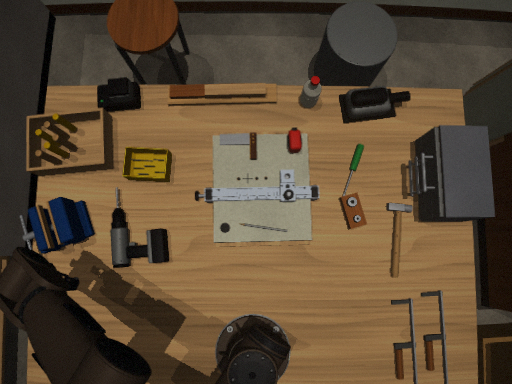

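```bash
python3 - <<'E'
from h import *
im=cv2.imread('pics/top0.png')
a=cv2.resize(im[120:250,190:390],None,fx=4,fy=4,interpolation=cv2.INTER_CUBIC)
cv2.imwrite('pics/crop0.png',a)
E
```

```text
(no output)
```

View pics/crop0.png

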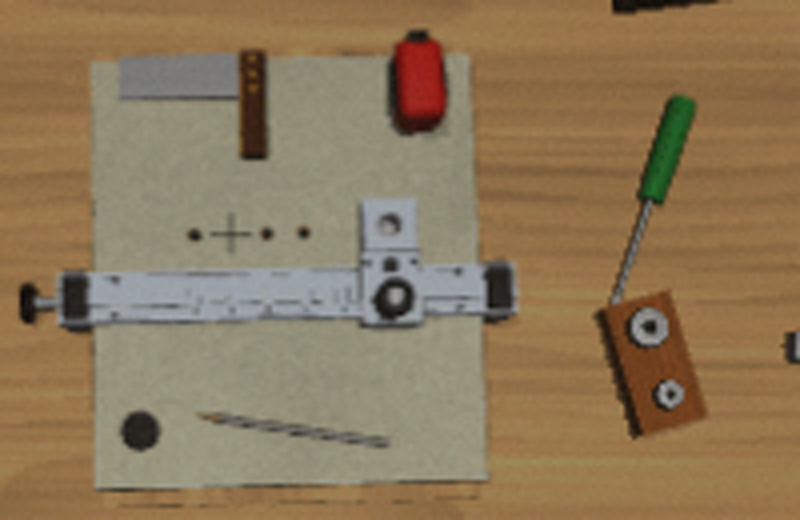

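Crop: cross at (231,234) (third of the last four, so notch 0.148), bore (389,223), knob (394,297), wide bush (650,327), narrow (669,395).

```bash
python3 - <<'E'
from h import *
p=bot.camera_params('top')
f=lambda u,v,z: np.round(at(p,(u+.5)/4-.5+190,(v+.5)/4-.5+120,z),4)
for n,a in dict(cross=(231,234,.03),h1=(195,236,.03),h4=(304,233,.03),bore=(389,223,.06),wide=(650,327,.05),narrow=(669,395,.05),knob=(394,297,.1)).items(): print(n,f(*a))
w=f(650,327,.05)
# wrist camera offset
s=bot.read_state();r=R.from_euler('xyz',s['ee_rot']);T=np.array(bot.camera_params('wrist')['pose'])
print('cam in tool',r.inv().apply(T[:3,3]-s['tool_pos']),np.round(r.inv().as_matrix()@T[:3,:3],3).tolist())
n=f(669,395,.05); ax=w-n; print('axis yaw',np.arctan2(ax[1],ax[0]))
go([w[0],w[1],.2],2.2)
E
```

```text
cross [0.5977 0.0224 0.03  ]
h1 [0.5957 0.0541 0.03  ]
h4 [ 0.599  -0.0417  0.03  ]
bore [ 0.603  -0.1143  0.06  ]
wide [ 0.5149 -0.341   0.05  ]
narrow [ 0.4561 -0.356   0.05  ]
knob [ 0.5332 -0.1151  0.1   ]
cam in tool [ 6.96669794e-02  6.51385550e-05 -1.19966803e-01] [[0.0, 0.961, 0.277], [1.0, -0.0, 0.0], [0.0, 0.277, -0.961]]
axis yaw 0.24977478942124756
shift frac [-4.0783 -4.7321  0.3561] rpy [-3.1406e+00 -1.0000e-04  2.6948e+00]
rot frac [-7.00e-04  1.00e-04  3.15e-01]
```

```bash
python3 -m creep '[[[-0.34,-0.22,0],[0,0,0],85],[[-0.34,-0.22,0],[0,0,0],85],[[-0.34,-0.22,0],[0,0,0],85],[[-0.34,-0.22,0],[0,0,0],85],[[-0.34,-0.22,0],[0,0,0],85],[[-0.34,-0.22,0],[0,0,0],85],[[-0.34,-0.22,0],[0,0,0],85],[[-0.34,-0.22,0],[0,0,0],85]]'
python3 -c "
from h import *
go([.51,-.341,.2])"
```

```text
time_s: 1.1
tool_pos: [0.5246, 0.1474, 0.2532]
ee_rot: [3.142, -0.0, 2.695]
wrist_force: [0.9, 0.8, 1.4]
finger_gap: 0.0852
gripper_force: 0.0
shift frac [-1.3191 -2.9786  0.3543] rpy [ 3.1416e+00 -2.0000e-04  2.6947e+00]
```

```bash
python3 -m creep '[[[-0.165,-0.372,0.04],[0,0,0],85],[[-0.165,-0.372,0.04],[0,0,0],85],[[-0.165,-0.372,0.04],[0,0,0],85],[[-0.165,-0.372,0.04],[0,0,0],85],[[-0.165,-0.372,0.04],[0,0,0],85],[[-0.165,-0.372,0.04],[0,0,0],85],[[-0.165,-0.372,0.04],[0,0,0],85],[[-0.165,-0.372,0.04],[0,0,0],85]]'
python3 -m creep '[[[0,0,0],[0,0,0.117],85],[[0,0,0],[0,0,0.117],85],[[0,0,0],[0,0,0.117],85],[[0,0,0],[0,0,0.117],85],[[0,0,0],[0,0,0.117],85],[[0,0,0],[0,0,0.117],85],[[0,0,0],[0,0,0.117],85],[[0,0,0],[0,0,0.117],85]]'
python3 -m creep '[[[0,0,0],[0,0,0.117],85],[[0,0,0],[0,0,0.117],85],[[0,0,0],[0,0,0.117],85],[[0,0,0],[0,0,0.117],85],[[0,0,0],[0,0,0.117],85],[[0,0,0],[0,0,0.036],85],[[0,0,0],[0,0,0],85]]'
python3 -c "
from h import *
p,im,d=shot('wrist','w1.png')
np.save('w1.npy',d)
import pickle; pickle.dump(p,open('w1.pkl','wb'))
go([.515,-.341,.2],.25)"
```

```text
time_s: 2.1
tool_pos: [0.5092, -0.3408, 0.2048]
ee_rot: [3.141, -0.0, 2.695]
wrist_force: [1.1, 1.1, -0.3]
finger_gap: 0.0851
gripper_force: 0.0
time_s: 3.1
tool_pos: [0.5095, -0.3387, 0.2049]
ee_rot: [-3.141, -0.0, 1.218]
wrist_force: [-0.6, -0.7, 0.7]
finger_gap: 0.0854
gripper_force: 0.0
time_s: 3.98
tool_pos: [0.5095, -0.3388, 0.205]
ee_rot: [-3.141, 0.0, 0.25]
wrist_force: [-0.0, -0.7, -1.0]
finger_gap: 0.0851
gripper_force: 0.0
shift frac [0.0318 0.0233 0.0336] rpy [-3.1412e+00  2.0000e-04  2.5050e-01]
rot frac [-0.0003  0.0001  0.0003]
```

View pics/w1.png

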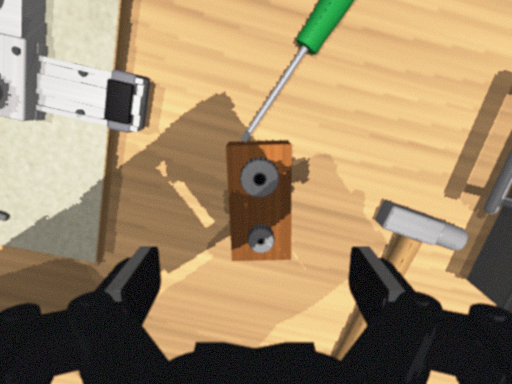

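Wide bush head at about (260,179), narrow (261,239); the block is nicely aligned with the tool and the screwdriver tip sits at (247,137).

```bash
python3 - <<'E'
from h import *
import pickle
p=pickle.load(open('w1.pkl','rb'));d=np.load('w1.npy')
w=at(p,260,179,.05);n=at(p,261,239,.05);print(w,n,dep(p,d,268,170),dep(p,d,280,200), np.arctan2(*(w-n)[1::-1]))
print('screwdriver tip',dep(p,d,249,132))
go([w[0],w[1],.1],.25)
E
```

```text
[ 0.51570505 -0.34282336  0.05      ] [ 0.46039078 -0.35818877  0.05      ] [ 0.52496684 -0.34770235  0.04850684] [ 0.49663997 -0.36777793  0.03308366] 0.2709523811768195
screwdriver tip [ 0.5497188  -0.3237463   0.01579137]
shift frac [0.0335 0.0365 0.7003] rpy [-3.1412e+00  2.0000e-04  2.5050e-01]
rot frac [-0.0003  0.0001  0.0003]
```

```bash
python3 -m creep '[[[0.0335,0.0365,0.25],[0,0,0],60],[[0,0,0.3],[0,0,0],60],[[0,0,0.25],[0,0,0],60],[[0,0,0.1],[0,0,0],60],[[0,0,0.06],[0,0,0],60],[[0,0,0],[0,0,0],60]]'
python3 -m creep '[[[0,0,0],[0,0,0],25],[[0,0,0],[0,0,0],25],[[0,0,0],[0,0,0],25],[[0,0,0],[0,0,0],25],[[0,0,0],[0,0,0],25],[[0,0,0],[0,0,0],25]]'
```

```text
time_s: 4.78
tool_pos: [0.516, -0.3431, 0.0617]
ee_rot: [3.141, -0.0, 0.249]
wrist_force: [-0.2, 0.7, 0.3]
finger_gap: 0.06
gripper_force: 0.0
time_s: 5.52
tool_pos: [0.516, -0.3427, 0.0628]
ee_rot: [3.141, -0.001, 0.249]
wrist_force: [-2.2, 2.8, 8.4]
finger_gap: 0.0309
gripper_force: 58.6
```

```bash
python3 -m creep '[[[0,0,-0.1],[0,0,0],25],[[0,0,-0.2],[0,0,0],25],[[0,0,-0.2],[0,0,0],25],[[0,0,-0.2],[0,0,0],25],[[0,0,0],[0,0,0],25]]'
python3 -c "
from h import *
p,im,d=shot('wrist'); p2,im2,d=shot('side','s1.png')
cv2.imwrite('pics/w2.png',np.hstack([im[100:384,100:412],cv2.resize(im2[150:350,250:470],(312,284))]))"
```

```text
time_s: 6.15
tool_pos: [0.5165, -0.3435, 0.1694]
ee_rot: [3.137, -0.003, 0.249]
wrist_force: [-0.3, 0.5, -0.5]
finger_gap: 0.0312
gripper_force: 59.5
```

View pics/w2.png

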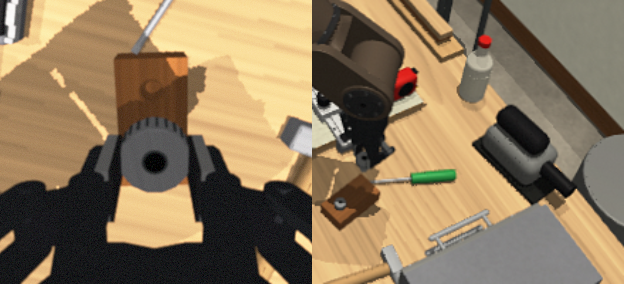

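Bush is held, head centre at full-frame (255,263); its hole in the block is now empty. Measure the bush in the tool frame.

```bash
python3 - <<'E'
from h import *
s=bot.read_state();p,im,d=shot('wrist','w3.png')
r=R.from_euler('xyz',s['ee_rot'])
P=[]
for v in range(225,305):
  for u in range(215,300):
    if d[v,u]>0: P.append([u,v,*r.inv().apply(dep(p,d,u,v)-s['tool_pos'])])
P=np.array(P); z=P[:,4]
print(np.histogram(z,np.arange(-.01,.04,.002)))
m=np.hypot(P[:,2],P[:,3])<.012
zz=np.median(z[m]); m=(np.hypot(P[:,2],P[:,3])<.02)&(abs(z-zz)<.0015); Q=P[m]
A=np.c_[Q[:,2:4],np.ones(len(Q))];print('plane',np.linalg.lstsq(A,Q[:,4],rcond=None)[0],len(Q))
for n in (2,3): print('ext',n,np.percentile(Q[:,n],[0.5,99.5]))
o=at(p,255,263,s['tool_pos'][2]-zz); print('center tool',r.inv().apply(o-s['tool_pos']),zz)
cv2.imwrite('pics/w3c.png',cv2.resize(im[205:315,195:315],None,fx=5,fy=5,interpolation=cv2.INTER_CUBIC))
E
```

```text
(array([  60,   80,   81,   71,   92,   64,   88,   62,   90,   60,  100,
       2859,  889,  181,   91,   60,   34,   26,   12,    1,    0,    0,
          0,    0]), array([-0.01 , -0.008, -0.006, -0.004, -0.002,  0.   ,  0.002,  0.004,
        0.006,  0.008,  0.01 ,  0.012,  0.014,  0.016,  0.018,  0.02 ,
        0.022,  0.024,  0.026,  0.028,  0.03 ,  0.032,  0.034,  0.036,
        0.038]))
plane [0.00243401 0.00082513 0.01350485] 3579
ext 2 [-0.01576482  0.01611266]
ext 3 [-0.01490074  0.01606795]
center tool [-0.00079527  0.0008511   0.01343306] 0.01343302107426824
```

View pics/w3c.png

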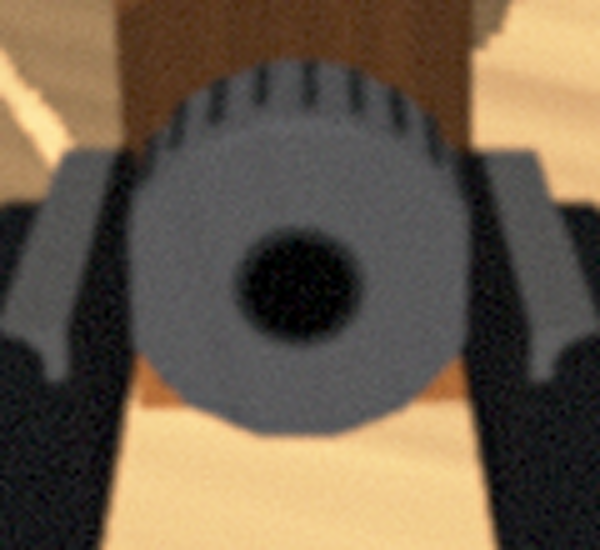

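```bash
python3 -m creep '[[[0,0,-0.2],[0,0,0],25],[[0.123,-0.285,-0.07],[0,0,0],25],[[0.123,-0.285,-0.07],[0,0,0],25],[[0.123,-0.285,0],[0,0,0],25],[[0.123,-0.285,0],[0,0,0],25],[[0.123,-0.285,0],[0,0,0],25],[[0,0,0],[0,0,0.07],25],[[0,0,0],[0,0,0.0675],25]]'
python3 -m creep '[[[0,0,0],[0,0,0],25],[[0,0,0],[0,0,0],25]]'
python3 - <<'E'
from h import *
import pickle
s=bot.read_state();p,im,d=shot('wrist','w4.png'); pickle.dump((s,p,im,d),open('w4.pkl','wb'))
cv2.imwrite('pics/w4b.png',cv2.resize(im,(800,600),interpolation=cv2.INTER_CUBIC))
E
```

```text
time_s: 7.3
tool_pos: [0.5523, -0.1122, 0.2162]
ee_rot: [-3.141, 0.002, 0.031]
wrist_force: [-1.0, -0.1, -0.0]
finger_gap: 0.0309
gripper_force: 59.8
time_s: 7.55
tool_pos: [0.5524, -0.1131, 0.2167]
ee_rot: [-3.141, 0.001, 0.035]
wrist_force: [0.4, -0.0, -0.2]
finger_gap: 0.0309
gripper_force: 59.8
```

View pics/w4b.png

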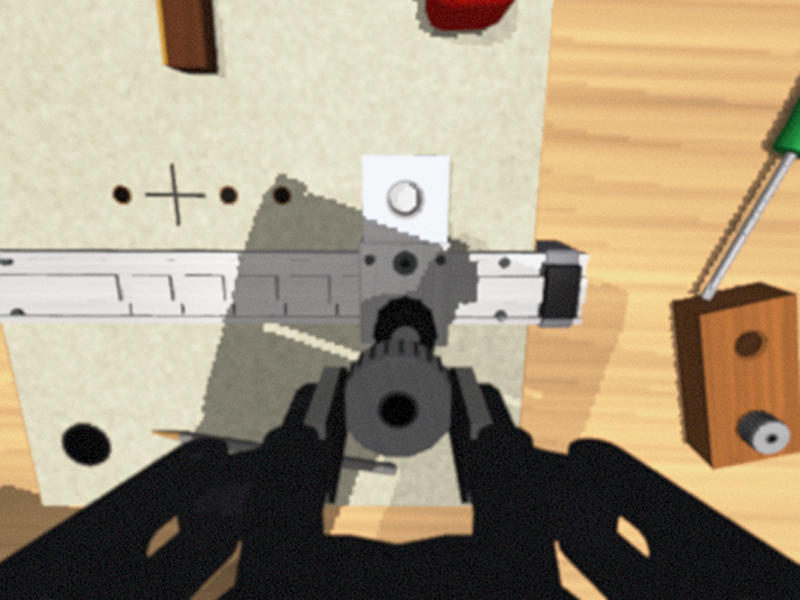

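Bore mouth at (405,198), cross (175,195) in the enlarged picture; bush head hole at (399,410); the narrow bush still in its block.

```bash
python3 - <<'E'
from h import *
import pickle
s,p,im,d=pickle.load(open('w4.pkl','rb'))
f=lambda u,v,z: at(p,(u+.5)*.64-.5,(v+.5)*.64-.5,z)
b=f(405,198,.06);c=f(175,195,.03);print('bore',b,'cross',c,dep(p,d,240,110))
r=R.from_euler('xyz',s['ee_rot']);bt=f(399,410,s['tool_pos'][2]-.0135);print('bush in tool',r.inv().apply(bt-s['tool_pos']))
print('edges',f(361,200,.06),f(450,200,.06),f(405,155,.06))
k=c-b; print('travel',np.hypot(*k[:2]),np.arctan2(-k[0],k[1]))
off=bt-s['tool_pos']; t=b-off; go([t[0],t[1],.06+.0554+.015],.034)
E
```

```text
bore [ 0.6027242  -0.11565207  0.06      ] cross [0.59729558 0.02170018 0.03      ] [ 0.6156815  -0.09921186  0.05919674]
bush in tool [-0.00031939  0.00078847  0.01349995]
edges [ 0.60081575 -0.0918354   0.06      ] [ 0.60252059 -0.14009338  0.06      ] [ 0.62504741 -0.11477081  0.06      ]
travel 0.13745948920369652 0.0395028002769694
shift frac [0.3373 0.0233 0.5763] rpy [-3.1413e+00  6.0000e-04  3.4700e-02]
rot frac [-0.0002  0.0004  0.0005]
```

```bash
python3 -m creep '[[[0.3373,0.0233,0],[0,0,0],25],[[0,0,0.3],[0,0,0],25],[[0,0,0.2],[0,0,0],25],[[0,0,0.076],[0,0,0],25],[[0,0,0],[0,0,0],25],[[0,0,0],[0,0,0],25]]'
python3 -c "
from h import *
go([.6027,-.1149,.1304],.034)"
```

```text
time_s: 8.35
tool_pos: [0.6037, -0.115, 0.1322]
ee_rot: [3.141, -0.002, 0.033]
wrist_force: [-0.5, -0.5, -0.7]
finger_gap: 0.0305
gripper_force: 59.8
shift frac [-0.007  -0.0011  0.0119] rpy [ 3.141e+00 -1.900e-03  3.330e-02]
rot frac [ 0.0003 -0.0012 -0.0005]
```

```bash
python3 -m creep '[[[-0.004,0,0.06],[0,0,0],25],[[0,0,0.05],[0,0,0],25],[[0,0,0.03],[0,0,0],25],[[0,0,0.03],[0,0,0],25],[[0,0,0],[0,0,0],25]]'
python3 -m creep '[[[0,0,0.03],[0,0,0],25],[[0,0,0.03],[0,0,0],25],[[0,0,0],[0,0,0],25]]'
```

```text
time_s: 8.98
tool_pos: [0.6025, -0.1148, 0.105]
ee_rot: [-3.141, 0.001, 0.033]
wrist_force: [-0.1, -0.8, -0.7]
finger_gap: 0.031
gripper_force: 59.8
time_s: 9.35
tool_pos: [0.6024, -0.1148, 0.096]
ee_rot: [-3.141, 0.001, 0.033]
wrist_force: [-0.0, -0.4, -0.3]
finger_gap: 0.0311
gripper_force: 59.8
```

```bash
python3 -m creep '[[[0,0,0.02],[0,0,0],25],[[0,0,0.02],[0,0,0],25],[[0,0,0.006],[0,0,0],25],[[0,0,0],[0,0,0],25],[[0,0,0],[0,0,0],25]]'
```

```text
time_s: 9.98
tool_pos: [0.6027, -0.1148, 0.0896]
ee_rot: [-3.142, -0.0, 0.033]
wrist_force: [-0.1, 0.4, -0.8]
finger_gap: 0.031
gripper_force: 59.8
```

```bash
python3 -m creep '[[[0,0,0],[0,0,0],60],[[0,0,0],[0,0,0],60],[[0,0,0],[0,0,0],60],[[0,0,-0.1],[0,0,0],60],[[0,0,-0.3],[0,0,0],60],[[-0.2,0,-0.3],[0,0,0],60],[[-0.2,0,-0.05],[0,0,0],60],[[0,0,0],[0,0,0],60]]'
python3 - <<'E'
from h import *
s=bot.read_state();p,im,d=shot('wrist','w5.png')
import pickle; pickle.dump((s,p,im,d),open('w5.pkl','wb'))
cv2.imwrite('pics/w5b.png',cv2.resize(im,(800,600),interpolation=cv2.INTER_CUBIC))
E
```

```text
time_s: 10.98
tool_pos: [0.5417, -0.1169, 0.2041]
ee_rot: [3.141, -0.002, 0.033]
wrist_force: [1.3, -0.6, 0.5]
finger_gap: 0.06
gripper_force: 0.0
```

View pics/w5b.png

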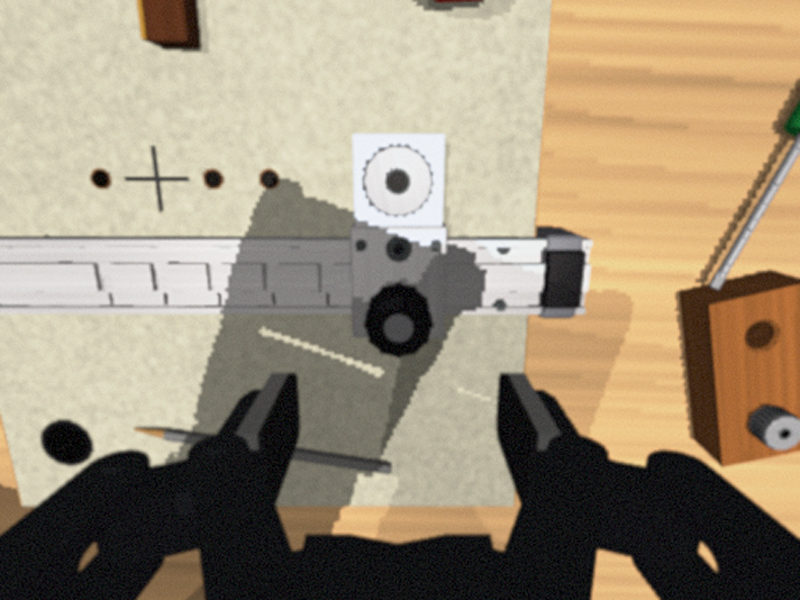

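Bush sits centred on the carriage arm with its hole at (398,181). The knob is at (398,321) and the cross at (156,179). I'll check head height and locate the knob.

```bash
python3 - <<'E'
from h import *
import pickle
s,p,im,d=pickle.load(open('w5.pkl','rb'))
f=lambda u,v,z: at(p,(u+.5)*.64-.5,(v+.5)*.64-.5,z)
q=lambda u,v: dep(p,d,u*.64,v*.64)
print('head',[q(*a)[2] for a in((380,181),(416,181),(398,165),(398,205))],'arm',[q(*a)[2] for a in ((358,140),(440,220))])
z=q(398,328)[2]; print('knob top',z,q(398,300)); k=f(398,325,z)
b=f(398,181,.076);c=f(156,179,.03)
print(k,b,c,np.hypot(*(b-k)[:2]),'travel',(c-b)[:2])
a=.036; k2=b-.067*np.array([np.cos(a),np.sin(a),0]);print('knob pred',k2)
go([k2[0],k2[1],.088],.036)
E
```

```text
head [np.float64(0.07558865547066013), np.float64(0.07373669146160267), np.float64(0.07597768280447939), np.float64(0.0766782077446592)] arm [np.float64(0.05998735298091529), np.float64(0.05977276741291915)]
knob top 0.09600273515408506 [ 0.54878383 -0.11742022  0.09706127]
[ 0.53615952 -0.11770542  0.09600274] [ 0.60251957 -0.11555166  0.076     ] [0.59717702 0.02215435 0.03      ] 0.06639499174545543 travel [-0.00534256  0.13770601]
knob pred [ 0.53556298 -0.11796313  0.076     ]
shift frac [-0.0492  0.0046  0.7692] rpy [ 3.141e+00 -2.000e-03  3.270e-02]
rot frac [ 0.0004 -0.0012 -0.0021]
```

```bash
python3 -m creep '[[[-0.0492,0.0046,0.2],[0,0,0],60],[[0,0,0.3],[0,0,0],60],[[0,0,0.2],[0,0,0],60],[[0,0,0.06],[0,0,0],60],[[0,0,0],[0,0,0],60]]'
python3 -m creep '[[[0,0,0],[0,0,0],20],[[0,0,0],[0,0,0],20],[[0,0,0],[0,0,0],20],[[0,0,0],[0,0,0],20],[[0,0,0],[0,0,0],20],[[0,0,0],[0,0,0],20]]'
python3 -c "
from h import *
s=bot.read_state();t=np.array(s['tool_pos']);print(t,s['ee_rot'],s['wrist_force'])
go(t+[-.00534,.1377,0])"
```

```text
time_s: 11.65
tool_pos: [0.5358, -0.1178, 0.0879]
ee_rot: [-3.141, 0.0, 0.033]
wrist_force: [-0.1, -0.1, 0.4]
finger_gap: 0.0601
gripper_force: 0.0
time_s: 12.4
tool_pos: [0.5359, -0.1179, 0.0894]
ee_rot: [3.141, -0.002, 0.033]
wrist_force: [-0.3, 1.0, 6.5]
finger_gap: 0.0308
gripper_force: 58.9
[ 0.53585897 -0.11790651  0.08936832] [ 3.14083613e+00 -2.26945254e-03  3.30830862e-02] [-0.30876998  0.9566048   6.47841842]
shift frac [-5.200e-03 -9.187e-01 -7.000e-04] rpy [ 3.1408e+00 -2.3000e-03  3.3100e-02]
```

```bash
python3 -m creep '[[[0,-0.04,0],[0,0,0],20],[[-0.001,-0.1,0],[0,0,0],20],[[-0.001,-0.12,0],[0,0,0],20],[[-0.001,-0.12,0],[0,0,0],20],[[-0.001,-0.12,0],[0,0,0],20],[[-0.001,-0.12,0],[0,0,0],20],[[0,-0.12,0],[0,0,0],20],[[0,-0.1,0],[0,0,0],20]]'
python3 -m creep '[[[0,-0.05,0],[0,0,0],20],[[0,-0.029,0],[0,0,0],20],[[0,0,0],[0,0,0],20],[[0,0,0],[0,0,0],20],[[0,0,0],[0,0,0],20]]'
python3 - <<'E'
from h import *
s=bot.read_state();p,im,d=shot('wrist','w6.png');p2,im2,d2=shot('top','t6.png')
import pickle; pickle.dump((s,p,im,d,p2,im2),open('w6.pkl','wb'))
a=cv2.resize(im,(800,600),interpolation=cv2.INTER_CUBIC)
cv2.imwrite('pics/w6b.png',a)
E
```

```text
time_s: 13.4
tool_pos: [0.5318, 0.0086, 0.0893]
ee_rot: [3.141, -0.004, 0.033]
wrist_force: [4.9, -4.3, 5.1]
finger_gap: 0.0308
gripper_force: 60.2
time_s: 14.02
tool_pos: [0.5314, 0.0203, 0.0893]
ee_rot: [3.141, -0.004, 0.033]
wrist_force: [3.7, 0.5, 5.7]
finger_gap: 0.0305
gripper_force: 60.2
```

View pics/w6b.png

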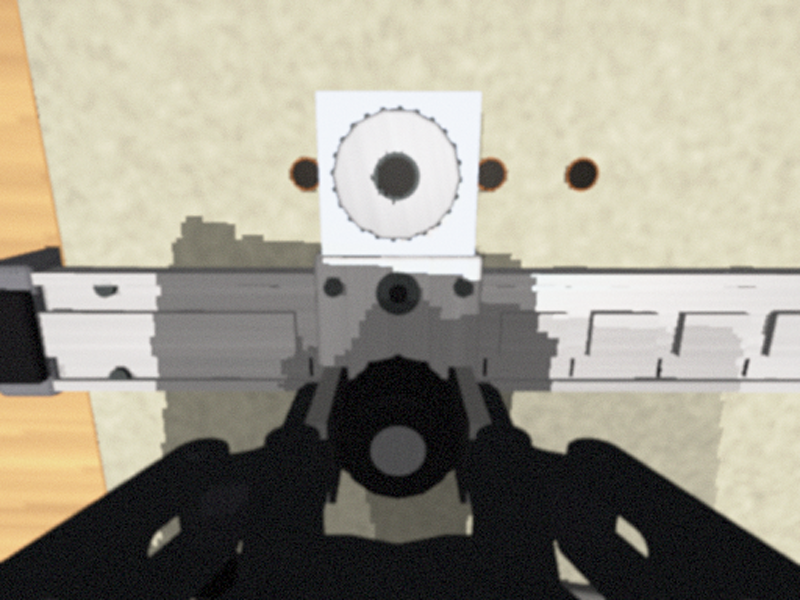

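Bush (397,176) is between holes at (306,173) and (490,174), so it is over the cross; quantify it.

```bash
python3 - <<'E'
from h import *
import pickle
s,p,im,d,p2,im2=pickle.load(open('w6.pkl','rb'))
f=lambda u,v,z: at(p,(u+.5)*.64-.5,(v+.5)*.64-.5,z)
h1,h2,h3=f(306,173,.03),f(490,174,.03),f(582,174,.03); b=f(397,176,.076)
e=.5*(f(319,200,.06)+f(479,200,.06))
u=(h1-h3)/np.linalg.norm(h1-h3); c=h3+u*.064
print(h1,h2,h3,b,'pitch',np.linalg.norm(h1-h2),np.linalg.norm(h2-h3))
print('bush-cross along',(b-c)@u,(e-c)@u,(b-(h1+h2)/2)@u,'prev cross',(b-[.5972,.02193,.076])@u)
print(dep(p,d,235,112)[2]-dep(p,d,210,70)[2])
E
python3 -m creep '[[[0,0,0],[0,0,0],20],[[0,0,0],[0,0,0],20],[[0,0,0],[0,0,0],20]]'
```

```text
[0.59679952 0.05391366 0.03      ] [ 0.59859301 -0.00993704  0.03      ] [ 0.5996424  -0.04185166  0.03      ] [0.59820314 0.02232752 0.076     ] pitch 0.06387588681649248 0.03193186633066591
bush-cross along 0.0001936209256088744 -0.000406397273588331 0.0003240145297377824 prev cross 0.0003675748155056328
0.01571324848975031
time_s: 14.5
tool_pos: [0.5314, 0.0203, 0.0894]
ee_rot: [3.141, -0.004, 0.033]
wrist_force: [4.1, 0.8, 6.3]
finger_gap: 0.0304
gripper_force: 60.2
```

Within about 0.3 mm of the cross, at rest, with the head down (15.7 mm above the carriage) and the knob gripped.

```bash
python3 -c "
from bench import bot
print(bot.job_done())"
```

```text
the job is handed in; nothing more can be done
None
```

The wide bush is fully home in the carriage, the carriage is held by its knob at the notch over the cross (measured about 0.3 mm off), and the job is handed in; no verdict came back.

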